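Refill the sloping switch-module rail

ROBOT

A 6-joint arm with a two-finger parallel gripper is mounted at the origin on the work surface. World frame = base frame: x ahead of the robot, y to its left, z up, the work surface at z = 0. Lengths are in m, angles in rad, forces in N, time in s.
With the tool pointing down it reaches from about 0.425 to 0.95 m from the base axis. Payload 3.5 kg.
Tool frame: the origin (TCP) lies on the centre line of the jaws, within the pads' length; the fingertips stand 11 mm ahead of it and the grasp point (between the pads) lies 8 mm behind it (tcp_to_tips is the distance from the TCP to the fingertips, in m); z points along the fingers, y is the line along which they close (so a half turn about z gives the same grasp; the last joint's range is limited). The gripper opens to 85 mm and grips with 20 to 120 N. Pads are 22 mm wide; open, the fingers measure 114 mm over their backs; the gripper's body (76 mm by 85 mm) begins 54 mm behind the grasp point. The pads swing forward as they close: fully open they stand 13 mm farther back than shut.
Start: joints at [-0.15, 0.286, 1.577, -0, 1.279, -0.15], TCP at [0.675, 0, 0.242] pointing down, gripper open.
Joint ranges: [-2.77, 2.77], [-0.9, 2.22], [0.21, 2.48], [-1.53, 4.67], [0.24, 2.81], [-2.84, 2.84]. Speed limits (rad/s): [2.79, 2.79, 3.14, 3.14, 3.14, 3.14].

INTERFACE

Orientations are given as a unit quaternion [w, x, y, z].
In Python, from cell import * gives the robot as it stands.
- The arm moves only by the tool step_arm, never from a script. Its argument "targets" is a list of rows, each a list of 3 entries, a list of its own where there are three numbers: the shift along the world's x, y, z in units of 30 mm (1.0 is 30 mm), then the turn, a rotation vector about the world's x, y, z in units of 5 degrees (1.0 is 5 degrees), then the opening in per cent of the stroke, from 0 (shut) to 100 (fully open). A call has 1 to 10 rows; each row is the pose to reach, as a shift and turn from the pose commanded when the call began; what a row does not reach only later rows make up. A row lasts 1/10 s, in which the tool goes at most 50 mm and 8.59 degrees, less where a joint would pass 70% of its speed; a pose out of reach is approached as far as the arm can. A call with a gripper value outside its range is refused whole. The fingers move at their own pace and stop on an object; "squeeze" is the grip in N (left out, the last holds). Time passes only in rows, so rows that repeat a pose let the fingers close. It gives the time, the measured TCP pose, the force, the opening and the grip force at its end, in the units of the state.
- observe(): the state, without advancing time (a new reading comes with each control period).
- snapshot(name): name is "scene" or "side" or "wrist"; returns a dict with "img" (384x512x3 uint8, red, green, blue), "camera_matrix" (3x3 intrinsics, pixels), "k1" (the pictures are not rectified: a ray, as slopes to the right and down, at radius r is drawn at 1 + k1 r^2 times it, then the intrinsics apply), "R" (3x3) and "t" (3): a world point X has camera coordinates R X + t; the wrist camera has in their place "T_tool_cam" (4x4, takes a point from camera to tool coordinates, whose origin is the TCP and whose axes are the flange's). Camera axes: x right, y down, z forward; pixel columns grow to the right and rows downward; lengths in m; the calibration is good to about 2 mm. A picture is of the moment at which its call begins: read the wrist's pose just before it. There is no depth.
- close_job(): hands the job in; it is judged then, once.
The state is a dict: "time": time; "qpos": joint angles; "qvel": joint speeds; "joint_torque": joint torques, N m; "tcp_pos": TCP position; "tool_rot": TCP orientation; "force": force on the tool from outside, world axes, zero at the start; "torque": the same for the moment, N m; "grip_width": finger opening in m; "gripper_force": force on a finger pad.
Only numpy, scipy, OpenCV 4.12 (cv2) and the standard library are available. Lean on these libraries where they do the work, as an engineer would, in place of code of your own. Each camera call takes 0.05 s, during which the arm holds its last target. There are 200 camera calls.

TASK

Take the white cover panel off the raised end of the sloping rail and park it leaning against the grey power supply. Then slide every switch module lying on the bench down into the rail's channel, right way up and all with their terminal nose pointing downhill, until they are wholly inside. Last, lean the panel back against the middle of the rail's raised end to cover its mouth; the panel must not fall flat, and the motor, jar and screwdriver must be left where they are.

Things in the scene. Friction and masses are not known exactly. Their poses are not given: they have to be found in the camera images.
- rail: fixed dark steel stand, level: x runs horizontally towards the rail's low end, y across, z up; origin on the bench under the channel's mouth. Raised end: upright plate 90 mm wide (y), outer uphill face at x = -56 mm, level top edge 156 mm above the bench; the panel starts leaning on it. Base plate 6 mm thick, 100 mm wide, x = -70 to 310 mm.
- channel: aluminium channel on the stand, sloping 22 degrees. Origin: floor at the mouth's centre, 136 mm up; x downhill along the floor, y across, z square to it, up. x 0 to 332 mm: tube 45 wide, 31 high inside, 3 mm walls and roof lips (29 mm slot on top), stop at 332, holds 5 modules. x -55 to 0: open apron, floor only. Slippery: a module let go on it slides down by itself.
- panel: white plastic cover panel, 120 mm wide (y), 210 mm tall (z), 10 mm thick (x), about 0.3 kg. Origin at the centre of its bottom edge face; z points up along the panel, x is its normal. It starts leaning at 0.31 rad from upright against the rail's raised end: its bottom edge on the bench, its +x face towards the rail. It is held well by its top edge, across the thickness.
- supply: fixed bench power supply, grey box 100 mm (x) by 140 mm (y) by 130 mm high, origin at the centre of its underside. Its x side faces the panel and the rail: a flat upright side, 140 mm wide, at x = +50 mm, whose top edge is 130 mm above the bench. Dials on the -y side.
- module1: fan switch module, about 60 g: grey block 50 long, 40 wide, 26 mm high, with a black terminal nose (14 long, 24 wide, 14 high, level with the underside) centred on one end; 64 mm over all. Origin: centre of the underside; x out through the nose (nose end x = 32, grey body x = -32 to 18 mm), z up. Starts flat on the bench at any yaw. May be absent.
- module2: fan switch module, about 60 g: grey block 50 long, 40 wide, 26 mm high, with a black terminal nose (14 long, 24 wide, 14 high, level with the underside) centred on one end; 64 mm over all. Origin: centre of the underside; x out through the nose (nose end x = 32, grey body x = -32 to 18 mm), z up. Starts flat on the bench at any yaw. May be absent.
- module3: fan switch module, about 60 g: grey block 50 long, 40 wide, 26 mm high, with a black terminal nose (14 long, 24 wide, 14 high, level with the underside) centred on one end; 64 mm over all. Origin: centre of the underside; x out through the nose (nose end x = 32, grey body x = -32 to 18 mm), z up. Starts flat on the bench at any yaw. May be absent.
- module4: fan switch module, about 60 g: grey block 50 long, 40 wide, 26 mm high, with a black terminal nose (14 long, 24 wide, 14 high, level with the underside) centred on one end; 64 mm over all. Origin: centre of the underside; x out through the nose (nose end x = 32, grey body x = -32 to 18 mm), z up. Starts flat on the bench at any yaw. May be absent.
- module5: fan switch module, about 60 g: grey block 50 long, 40 wide, 26 mm high, with a black terminal nose (14 long, 24 wide, 14 high, level with the underside) centred on one end; 64 mm over all. Origin: centre of the underside; x out through the nose (nose end x = 32, grey body x = -32 to 18 mm), z up. Starts flat on the bench at any yaw. May be absent.
- motor: bystander: small fan motor, a dark steel block 65 mm square on a copper winding 60 mm high with an 85 mm tall shaft, standing; origin under its centre
- jar: bystander: glass jar with steel lid, 64 mm across, 85 mm high; origin under its centre
- screwdriver: bystander: yellow-handled screwdriver 200 mm long, lying along its x
There are look-alikes about, which are no part of the job. Several things have the shape of the panel; the one meant has the colours described above.

How it is judged:
On the way, in this order (a step that is already met when the one before it is completed fails the run):
1. the panel is parked leaning against the power supply, foot on the bench, let go (height (world z) of panel below 0.012 m and angle between panel's own z axis and vertical between 0.1 and 0.6 rad and angle between panel's own y axis and vertical between 1.47 and 1.67 rad and linear speed of panel below 0.02 m/s and contact force between panel and the fingers below 0.1 N and contact force between panel and supply above 0.05 N), for 0.3 s.
2. every module is wholly inside the channel, right way up, nose downhill (x of module1 in the frame of channel between 0.028 and 0.335 m and y of module1 in the frame of channel between -0.008 and 0.008 m and z of module1 in the frame of channel between -0.006 and 0.008 m and angle between each of module1, module2, module3, module4, module5's own x axis and vertical above 1.8 rad and angle between each of module1, module2, module3, module4, module5's own z axis and vertical below 0.55 rad and x of module2 in the frame of channel between 0.028 and 0.335 m and y of module2 in the frame of channel between -0.008 and 0.008 m and z of module2 in the frame of channel between -0.006 and 0.008 m and x of module3 in the frame of channel between 0.028 and 0.335 m and y of module3 in the frame of channel between -0.008 and 0.008 m and z of module3 in the frame of channel between -0.006 and 0.008 m and x of module4 in the frame of channel between 0.028 and 0.335 m and y of module4 in the frame of channel between -0.008 and 0.008 m and z of module4 in the frame of channel between -0.006 and 0.008 m and x of module5 in the frame of channel between 0.028 and 0.335 m and y of module5 in the frame of channel between -0.008 and 0.008 m and z of module5 in the frame of channel between -0.006 and 0.008 m and linear speed of each of module1, module2, module3, module4, module5 below 0.02 m/s), for 0.3 s.
3. the panel leans against the rail's raised end again, let go (height (world z) of panel below 0.012 m and angle between panel's own z axis and vertical between 0.1 and 0.6 rad and angle between panel's own y axis and vertical between 1.47 and 1.67 rad and linear speed of panel below 0.02 m/s and contact force between panel and the fingers below 0.1 N and contact force between panel and rail above 0.05 N and y of panel in the frame of rail between -0.03 and 0.03 m and x of panel in the frame of rail between -0.2 and -0.06 m and angle between the y axis of panel and the y axis of rail, either way round below 0.3 rad), for 0.3 s.
At the end, for the whole second after the job is handed in: Every module present lies wholly in the channel (origin 28 mm or more past the mouth), flat on its floor, nose downhill, at rest; the panel, foot on the bench, leans 6 to 34 degrees on the rail's raised end, within 30 mm of its middle and 0.3 rad of square, released and at rest (all of step 2 and all of step 3); the robot touches nothing.
It fails at once if a bystander is moved more than 30 mm (distance of any of motor, jar, screwdriver from where it was at the start of the episode above 0.03 m).
It fails at once if the panel falls flat (angle between panel's own z axis and vertical above 1.3 rad).
Of module1, module2, module3, module4, module5 only 3 to 5 are there at a start; the rules pass over those that are not, and their reading is None.
At some moment in a run one of module1, module2, module3, module4, module5 may be knocked a few centimetres aside while the robot is not near it.
It also fails if it takes over 210 s, if anything falls off the work surface, if the arm or the gripper's body presses on something with over 40 N, if the wrist force passes 120 N, or if a joint passes its speed limit or range.

## Working session

There is one attempt and no reset: what is moved stays moved. The work goes in short steps, Python scripts to look and compute and a tool call to move; the robot and the scene stay as the last step left them, time stands still between calls to the robot, and variables do not carry over. Pictures are saved under pics/ and viewed, at most 14 in all, crops included, and the job is handed in when it is done.

Besides the shell and the picture viewer there is one more tool, called after "Call:" by a JSON object that holds its "name" and its "arguments". step_arm: Moves the arm, as the interface text tells. Its arguments: {"type":"object","properties":{"targets":{"type":"array"},"squeeze":{"type":"number"}},"required":["targets"]}

```bash
ls; mkdir -p pics; python3 - <<'E'
from cell import *
import cv2,numpy as np,json
s=observe(); print(s['tcp_pos'],s['tool_rot'],s['grip_width'])
for n in ("scene","side"):
    d=snapshot(n); cv2.imwrite(f"pics/{n}0.png",cv2.resize(d['img'][:,:,::-1],(800,600),interpolation=cv2.INTER_CUBIC))
    np.savez(f"{n}0.npz",**d); print(n,d['camera_matrix'],d['k1'],d['R'],d['t'])
E
```

```text
pics
[6.74361958e-01 1.39331310e-04 2.40951495e-01] [-9.45991252e-04  7.07086834e-01  7.07125748e-01 -7.00071078e-04] 0.08537942609142579
scene [[367.31507457   0.         255.96268988]
 [  0.         367.31507457 185.62792803]
 [  0.           0.           1.        ]] -0.058531503029618646 [[ 0.66841142  0.74366213  0.01388534]
 [ 0.51260718 -0.44704935 -0.73306258]
 [-0.53894346  0.49710513 -0.68001944]] [-0.38736292 -0.1634761   1.36909825]
side [[434.32082328   0.         258.82154429]
 [  0.         434.32082328 190.16009896]
 [  0.           0.           1.        ]] -0.15800224577507466 [[-0.98513603 -0.17150775  0.00959611]
 [-0.12277693  0.66395639 -0.73762303]
 [ 0.12013667 -0.72783721 -0.67514456]] [0.53226238 0.14525562 1.21417875]
```

View pics/scene0.png

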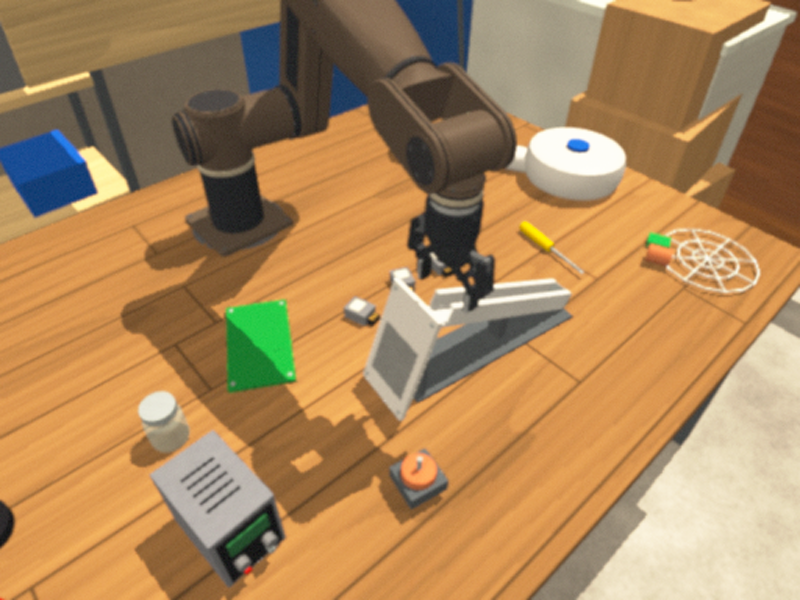

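View pics/side0.png

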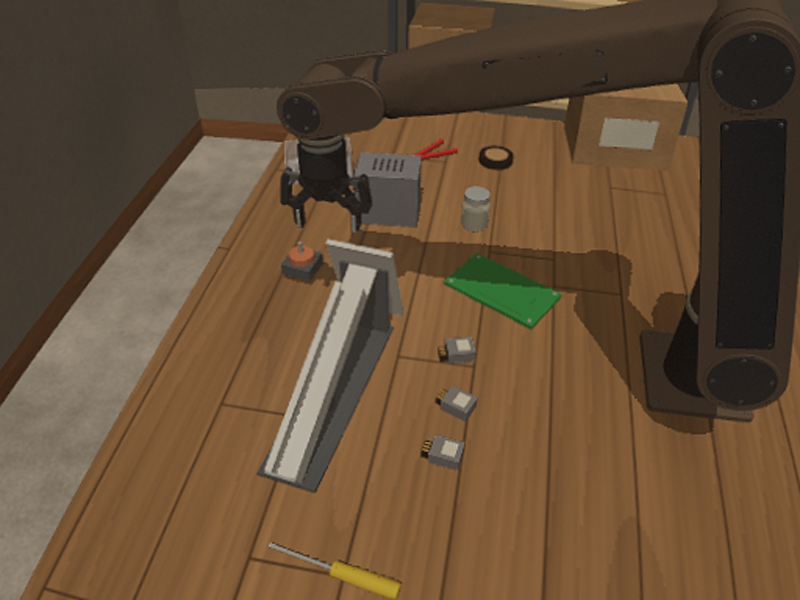

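The scene view shows the white panel (corners about 368,378 / 402,418 / 437,322 / 400,280) leaning on the rail, and the supply lower left with its top corners near 152,480 / 215,433 / 275,492. The side view shows three modules at (460,350), (458,401) and (445,452), with their noses to the left.

```bash
cat > h.py <<'E'
import numpy as np,cv2
def ray(d,uv):
    K=d['camera_matrix'];k1=float(d['k1']);p=(np.array(uv,float)-K[:2,2])/[K[0,0],K[1,1]]
    q=p.copy()
    for _ in range(20): q=p/(1+k1*(q@q))
    v=np.r_[q,1]; return -d['R'].T@d['t'], d['R'].T@v
def onz(d,uv,z):
    c,v=ray(d,uv); return c+v*(z-c[2])/v[2]
def proj(d,X):
    X=np.atleast_2d(X)@d['R'].T+d['t'];q=X[:,:2]/X[:,2:];r=(q**2).sum(1,keepdims=True)
    return q*(1+float(d['k1'])*r)*d['camera_matrix'][0,0]+d['camera_matrix'][:2,2]
def tri(a,b):
    (c1,v1),(c2,v2)=a,b
    A=sum(np.eye(3)-np.outer(v,v)/(v@v) for v in(v1,v2)); B=sum((np.eye(3)-np.outer(v,v)/(v@v))@c for c,v in((c1,v1),(c2,v2)))
    return np.linalg.solve(A,B)
def R(q):
    from scipy.spatial.transform import Rotation as r
    return r.from_quat(np.r_[q[1:],q[0]])
E
python3 - <<'E'
from h import *
np.set_printoptions(precision=4,suppress=True)
S=dict(np.load('scene0.npz'));D=dict(np.load('side0.npz'));f=1.5625
sc=lambda u,v,z:onz(S,(u/f,v/f),z); sd=lambda u,v,z:onz(D,(u/f,v/f),z)
print('supply top',[sc(*p,.13) for p in((152,480),(215,433),(275,492),(222,555))])
print('supply side',[sd(*p,.13) for p in((421,157),(418,184),(355,180))],sd(418,225,0),sd(357,219,0))
print('panel bot',sc(368,378,0),sc(402,418,0),'top',sc(437,322,.2),sc(400,280,.2))
print('panel side: top',sd(328,242,.2),sd(394,252,.2),'botright',sd(400,315,0))
print('rail base low',sd(260,474,.006),sd(314,490,.006),sd(391,333,.006),sc(571,318,.006),sc(418,397,.006))
print('modules',sd(460,350,.02),sd(458,401,.02),sd(445,452,.02),'noses',sd(443,353,.01),sd(440,397,.01),sd(428,449,.01))
print('motor',sc(418,470,.05),'jar',sc(160,410,.08),sd(476,193,.085))
E
```

```text
supply top [array([ 0.5949, -0.4514,  0.13  ]), array([ 0.5848, -0.3529,  0.13  ]), array([ 0.7141, -0.3386,  0.13  ]), array([ 0.7411, -0.4311,  0.13  ])]
supply side [array([ 0.5806, -0.4424,  0.13  ]), array([ 0.5699, -0.3311,  0.13  ]), array([ 0.705 , -0.3218,  0.13  ])] [ 0.5716 -0.3609 -0.    ] [ 0.7136 -0.3582  0.    ]
panel bot [ 0.5685 -0.0672  0.    ] [ 0.6723 -0.0787  0.    ] top [ 0.6805 -0.0201  0.2   ] [0.5743 0.0011 0.2   ]
panel side: top [ 0.6791 -0.0148  0.2   ] [ 0.5616 -0.0082  0.2   ] botright [ 0.5599 -0.0626  0.    ]
rail base low [0.7122 0.3391 0.006 ] [0.6208 0.3506 0.006 ] [ 0.567  -0.0051  0.006 ] [0.7235 0.3294 0.006 ] [ 0.6615 -0.0317  0.006 ]
modules [0.4329 0.0284 0.02  ] [0.4227 0.1468 0.02  ] [0.4309 0.2535 0.02  ] noses [0.4631 0.032  0.01  ] [0.4546 0.1353 0.01  ] [0.4591 0.2456 0.01  ]
motor [ 0.7809 -0.1461  0.05  ] jar [ 0.4558 -0.3891  0.08  ] [ 0.448  -0.3885  0.085 ]
```

```bash
python3 - <<'E'
from cell import *
from h import *
S=dict(np.load('scene0.npz'));D=dict(np.load('side0.npz'))
def crop(d,x,y):
    a=cv2.resize(d['img'][y:y+75,x:x+100,::-1],(400,300),interpolation=cv2.INTER_CUBIC)
    for i in range(0,100,20): cv2.putText(a,str(x+i),(i*4,9),0,.33,(0,0,255),1); cv2.line(a,(i*4,10),(i*4,15),(0,0,255),1)
    for i in range(0,75,15): cv2.putText(a,str(y+i),(0,i*4+4),0,.33,(255,0,0),1); cv2.line(a,(22,i*4),(27,i*4),(255,0,0),1)
    return a
m=np.vstack([np.hstack([crop(S,92,272),crop(S,225,195)]),np.hstack([crop(D,210,85),crop(D,160,250)])])
cv2.imwrite('pics/mos1.png',m)
s=observe();d=snapshot('wrist');np.savez('w0.npz',img=d['img'],K=d['camera_matrix'],k1=d['k1'],T=d['T_tool_cam'],p=s['tcp_pos'],q=s['tool_rot'])
cv2.imwrite('pics/w0.png',d['img'][:,:,::-1]); print(d['T_tool_cam'],d['camera_matrix'],d['k1'])
E
```

```text
[[-2.28863657e-04 -9.47567562e-01 -3.19555414e-01  8.27567282e-02]
 [ 9.99999939e-01 -1.32301318e-04 -3.23885002e-04  3.22626129e-05]
 [ 2.64625319e-04 -3.19555468e-01  9.47567535e-01 -1.31792090e-01]
 [ 0.00000000e+00  0.00000000e+00  0.00000000e+00  1.00000000e+00]] [[273.47501694   0.         255.27395078]
 [  0.         273.47501694 192.36845026]
 [  0.           0.           1.        ]] -0.03972545890209285
```

View pics/mos1.png

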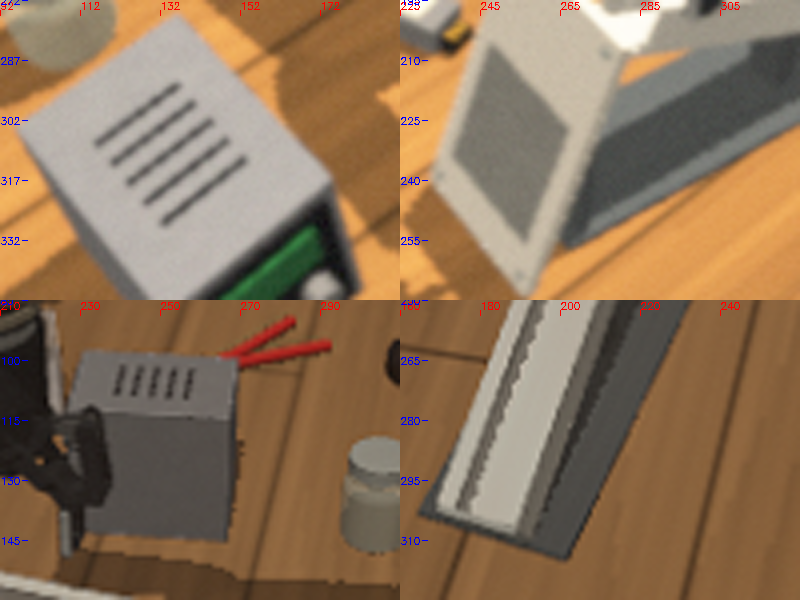

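View pics/w0.png

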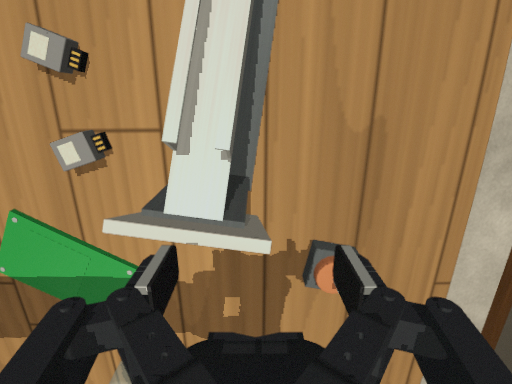

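Supply top corners in the scene picture are about (137,275), (96,302) and (175,317). In the side picture its facing side's top right is (267.5,114.5), with base corners (266,145) and (229,143). The wrist view shows the panel's top edge from (104,226) to (270,246), the apron's upper end from (165,213) to (222,220), and two modules at (82,150) and (50,48).

```bash
cat >> h.py <<'E'
def wcam(w):
    T=w['T'];Rt=R(w['q']).as_matrix();Rc=Rt@T[:3,:3];c=Rt@T[:3,3]+w['p']
    return dict(camera_matrix=w['K'],k1=w['k1'],R=Rc.T,t=-Rc.T@c)
E
python3 - <<'E'
from h import *
from scipy.optimize import least_squares
np.set_printoptions(precision=4,suppress=True)
S=dict(np.load('scene0.npz'));D=dict(np.load('side0.npz'));W=wcam(np.load('w0.npz'))
def fit(obs,x0):
    def res(p):
        c,s=np.cos(p[2]),np.sin(p[2]);M=np.array([[c,-s,0],[s,c,0],[0,0,1]])
        return np.ravel([proj(d,M@np.array(X)+[p[0],p[1],0])[0]-uv for d,X,uv in obs])
    r=least_squares(res,x0,loss='soft_l1'); print(r.x,np.degrees(r.x[2]));print(r.fun.reshape(-1,2).round(1).tolist())
    return r.x
# supply
fit([(S,(.05,.07,.13),(96,302)) if 0 else (S,(.05,-.07,.13),(175,317)),(S,(.05,.07,.13),(137,275)),(S,(-.05,.07,.13),(96,302.5)),
 (D,(-.05,.07,.13),(269.5,99.5)),(D,(.05,.07,.13),(267.5,114.5)),(D,(.05,.07,0),(266.2,145)),(D,(.05,-.07,0),(229,143))],[.65,-.39,1.6])
a=np.radians(22);ch=lambda x,y,z:(x*np.cos(a)+z*np.sin(a),y,.136-x*np.sin(a)+z*np.cos(a))
fit([(D,(.31,-.05,.003),(164.5,303.7)),(D,(.31,.05,.003),(201.7,314.5)),
 (W,ch(-.055,.0225,0),(165,213)),(W,ch(-.055,-.0225,0),(222,220)),(W,ch(0,.0255,.034),(163,142))],[.62,.04,1.42])
for u in((104,226),(270,246)): print('panel top',onz(W,u,.203))
for u in((82,150),(50,48)): print('mod',onz(W,u,.026))
for u in((104,141),(80,62)): print('nose',onz(W,u,.014))
E
```

```text
[ 0.6489 -0.3962  1.6288] 93.32150843206774
[[-0.0, -0.4], [-0.3, -1.1], [-0.9, -0.0], [-0.1, -0.2], [-0.9, -0.0], [-0.4, 0.6], [-2.1, -0.3]]
[0.6285 0.0381 1.4418] 82.60639379390987
[[-0.2, -0.1], [0.0, 0.4], [3.7, 0.8], [-1.3, 0.1], [-0.2, -0.6]]
panel top [0.5693 0.0009 0.203 ]
panel top [ 0.6847 -0.0142  0.203 ]
mod [0.4494 0.0238 0.026 ]
mod [0.4329 0.1447 0.026 ]
nose [0.474  0.0334 0.014 ]
nose [0.4595 0.13   0.014 ]
```

```bash
cat >> h.py <<'E'
def frame(z,x):  # tool axes from z (fingers) and approx x
    z=np.array(z,float);z/=np.linalg.norm(z);x=np.array(x,float);x-=z*(x@z);x/=np.linalg.norm(x)
    return np.column_stack([x,np.cross(z,x),z])
def plan(p,M):
    from cell import observe
    from scipy.spatial.transform import Rotation as r
    s=observe();rv=(r.from_matrix(M)*R(s['tool_rot']).inv()).as_rotvec()
    print('t',round(s['time'],2),'shift',np.round((np.array(p)-s['tcp_pos'])/.03,2).tolist(),'turn',np.round(np.degrees(rv)/5,2).tolist())
def panelz(lean,yaw): return np.array([np.sin(lean)*np.cos(yaw),np.sin(lean)*np.sin(yaw),np.cos(lean)])
E
python3 - <<'E'
from h import *
y=np.radians(82.6);zp=panelz(.31,y);top=np.array([.627,-.0067,.203])
plan(top+.07*zp,frame(-zp,[-np.sin(y),np.cos(y),0]))
E
```

```text
t 0.15 shift [-1.49, 0.48, 0.95] turn [-2.55, 2.89, 16.38]
```

Call:
{"name": "step_arm", "arguments": {"targets": [[[-0.5,0.2,0.6],[-0.8,0.9,5],60],[[-1,0.3,0.9],[-1.7,1.9,10.9],60],[[-1.49,0.48,0.95],[-2.55,2.89,16.38],60],[[-1.49,0.48,0.95],[-2.55,2.89,16.38],60],[[-1.49,0.48,0.95],[-2.55,2.89,16.38],60],[[-1.49,0.48,0.95],[-2.55,2.89,16.38],60],[[-1.49,0.48,0.95],[-2.55,2.89,16.38],60],[[-1.49,0.48,0.95],[-2.55,2.89,16.38],60],[[-1.49,0.48,0.95],[-2.55,2.89,16.38],60],[[-1.49,0.48,0.95],[-2.55,2.89,16.38],60]], "squeeze": 40}}

```text
time: 1.15
tcp_pos: [0.6301, 0.0147, 0.2702]
tool_rot: [-0.01, 0.061, 0.986, -0.154]
force: [-0.4, 0.8, 0.8]
grip_width: 0.0513
gripper_force: 0.0
```

Call:
{"name": "step_arm", "arguments": {"targets": [[[0,0,0],[0,0,0],60],[[0,0,0],[0,0,0],60],[[0,0,0],[0,0,0],60],[[0,0,0],[0,0,0],60]]}}

```text
time: 1.55
tcp_pos: [0.6304, 0.0142, 0.2708]
tool_rot: [-0.01, 0.064, 0.986, -0.153]
force: [0.1, -0.9, 0.3]
grip_width: 0.0515
gripper_force: 0.0
```

```bash
cat >> h.py <<'E'
def wshot(name):
    from cell import observe,snapshot
    s=observe();d=snapshot('wrist');np.savez(name+'.npz',img=d['img'],K=d['camera_matrix'],k1=d['k1'],T=d['T_tool_cam'],p=s['tcp_pos'],q=s['tool_rot'])
    cv2.imwrite(f'pics/{name}.png',d['img'][:,:,::-1])
E
python3 - <<'E'
from h import *
y=np.radians(82.6);zp=panelz(.31,y);top=np.array([.627,-.0067,.203])
plan(top-.018*zp,frame(-zp,[-np.sin(y),np.cos(y),0]))
wshot('w1')
E
```

```text
t 1.55 shift [-0.14, -0.88, -2.83] turn [-0.02, 0.01, 0.01]
```

View pics/w1.png

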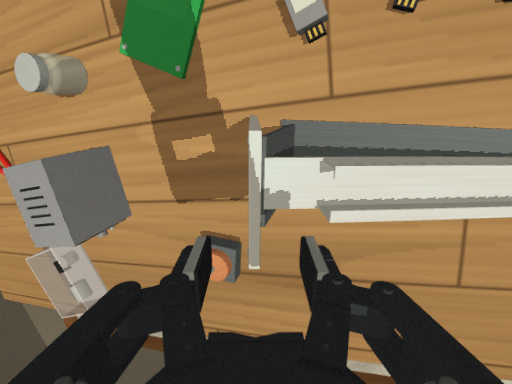

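The panel sits edge-on midway between the fingers (column 255, rows 120–268), so I descend and grip it.

Call:
{"name": "step_arm", "arguments": {"targets": [[[-0.05,-0.3,-0.95],[0,0,0],60],[[-0.1,-0.6,-1.9],[0,0,0],60],[[-0.14,-0.88,-2.83],[0,0,0],60],[[-0.14,-0.88,-2.83],[0,0,0],60],[[-0.14,-0.88,-2.83],[0,0,0],0],[[-0.14,-0.88,-2.83],[0,0,0],0],[[-0.14,-0.88,-2.83],[0,0,0],0],[[-0.14,-0.88,-2.83],[0,0,0],0],[[-0.14,-0.88,-2.83],[0,0,0],0],[[-0.14,-0.88,-2.83],[0,0,0],0]]}}

```text
time: 2.6
tcp_pos: [0.6274, -0.0127, 0.1889]
tool_rot: [-0.008, 0.064, 0.986, -0.154]
force: [-0.1, -1.7, 5.6]
grip_width: 0.009
gripper_force: 42.4
```

```bash
python3 - <<'E'
from h import *
from cell import observe
s=observe();M=R(s['tool_rot']).as_matrix();print('zp',-M[:,2],'lean',np.arccos(-M[2,2]),'L',(s['tcp_pos'][2]-.0015)/-M[2,2])
y=np.radians(93.3);zp=panelz(-.27,y)
p=np.array([.6464,-.3515,.1912]);A=frame(-zp,[-np.sin(y),np.cos(y),0])
plan(p+[0,.03,.06],A);plan(p+[0,.0,.003],A)
E
```

```text
zp [0.03452301 0.30333143 0.95225953] lean 0.3102426239741668 L 0.19680136631588774
t 2.6 shift [0.63, -10.29, 2.08] turn [6.66, -0.18, 2.09]
t 2.6 shift [0.63, -11.29, 0.18] turn [6.66, -0.18, 2.09]
```

Call:
{"name": "step_arm", "arguments": {"targets": [[[0,-0.2,0.7],[0,0,0],0],[[0,-0.5,1.6],[0,0,0],0],[[0,-1.3,2.2],[0.8,0,0.3],0],[[0.1,-2.5,2.3],[1.6,0,0.6],0],[[0.2,-3.8,2.3],[2.6,0,0.9],0],[[0.3,-5.1,2.3],[3.6,0,1.2],0],[[0.4,-6.4,2.3],[4.6,-0.1,1.5],0],[[0.5,-7.7,2.3],[5.6,-0.1,1.8],0],[[0.6,-9,2.2],[6.4,-0.15,2],0],[[0.63,-10.0,2.08],[6.66,-0.18,2.09],0]]}}

```text
time: 3.6
tcp_pos: [0.6446, -0.3151, 0.2467]
tool_rot: [-0.006, -0.028, 0.99, 0.137]
force: [0.2, 0.6, -2.8]
grip_width: 0.0094
gripper_force: 41.1
```

Call:
{"name": "step_arm", "arguments": {"targets": [[[0,-0.29,0],[0,0,0],0],[[0,-0.29,0],[0,0,0],0],[[0,-0.29,0],[0,0,0],0],[[0,-0.29,0],[0,0,0],0]]}}

```text
time: 4.0
tcp_pos: [0.6455, -0.3186, 0.2488]
tool_rot: [-0.006, -0.03, 0.99, 0.136]
force: [-0.4, 0.4, -2.6]
grip_width: 0.0091
gripper_force: 41.1
```

```bash
python3 - <<'E'
from h import *
from cell import *
y=np.radians(93.3);zp=panelz(-.27,y)
p=np.array([.6464,-.3515,.1912]);A=frame(-zp,[-np.sin(y),np.cos(y),0])
plan(p+[0,.0,.002],A)
print(observe()['grip_width'])
a=snapshot('scene')['img'];b=snapshot('side')['img'];
m=np.hstack([cv2.resize(a[200:384,40:290],None,fx=1.6,fy=1.6,interpolation=3),cv2.resize(b[60:244,150:400],None,fx=1.6,fy=1.6,interpolation=3)])
cv2.imwrite('pics/m2.png',m[:,:,::-1])
E
```

```text
t 4.0 shift [0.03, -1.1, -1.85] turn [-0.03, -0.04, -0.05]
0.0090764150993037
```

View pics/m2.png

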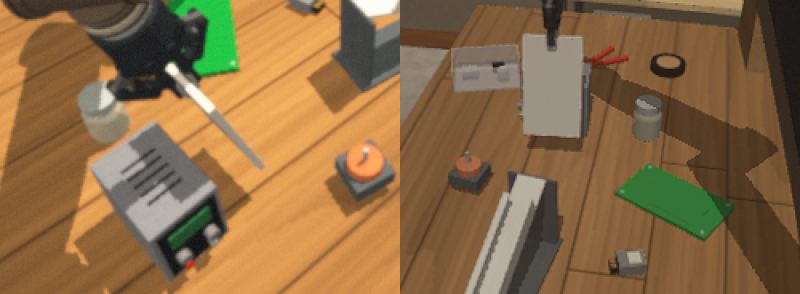

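The panel is held in front of the supply face, clear of the motor and jar. I lower it now.

Call:
{"name": "step_arm", "arguments": {"targets": [[[0,-0.3,-0.5],[0,0,0],0],[[0,-0.6,-1],[0,0,0],0],[[0,-0.9,-1.4],[0,0,0],0],[[0.03,-1.1,-1.7],[0,0,0],0],[[0.03,-1.1,-1.85],[0,0,0],0],[[0.03,-1.1,-1.92],[0,0,0],0],[[0.03,-1.1,-1.92],[0,0,0],0],[[0.03,-1.1,-1.92],[0,0,0],0]]}}

```text
time: 4.9
tcp_pos: [0.6458, -0.3548, 0.1928]
tool_rot: [-0.006, -0.029, 0.99, 0.135]
force: [-4.2, -1.4, 4.7]
grip_width: 0.0089
gripper_force: 42.2
```

Call:
{"name": "step_arm", "arguments": {"targets": [[[0,0,0],[0,0,0],8],[[0,0,0],[0,0,0],20],[[0,0,0],[0,0,0],35],[[0,0,0],[0,0,0],50],[[0,0,0],[0,0,0],55],[[0,0,0],[0,0,0],55],[[0,0,0],[0,0,0],55],[[0,0,0],[0,0,0],55]]}}

```text
time: 5.7
tcp_pos: [0.6459, -0.3536, 0.1907]
tool_rot: [-0.006, -0.029, 0.99, 0.136]
force: [-0.3, -0.8, -0.4]
grip_width: 0.0472
gripper_force: 0.0
```

```bash
python3 - <<'E'
from h import *
from cell import *
print(observe()['gripper_force'],observe()['force'])
a=snapshot('scene')['img'];b=snapshot('side')['img'];
m=np.hstack([cv2.resize(a[200:384,40:290],None,fx=1.6,fy=1.6,interpolation=3),cv2.resize(b[60:244,150:400],None,fx=1.6,fy=1.6,interpolation=3)])
cv2.imwrite('pics/m3.png',m[:,:,::-1])
E
```

```text
0.0 [-0.32386318 -0.78499587 -0.424825  ]
```

View pics/m3.png

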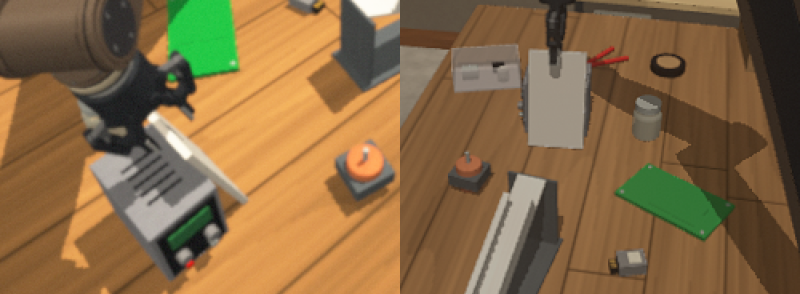

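The panel leans on the supply and is free of the fingers. I back off along the panel, then go above the modules.

Call:
{"name": "step_arm", "arguments": {"targets": [[[0.02,-0.3,1.1],[0,0,0],55],[[0.04,-0.62,2.25],[0,0,0],55],[[0.04,-0.62,3.5],[0,0,0],55],[[0.04,-0.5,4],[0,0,0],55],[[0,0.5,4.2],[0,0,0],55],[[0,2,4.2],[0,0,0],55]]}}

```text
time: 6.4
tcp_pos: [0.6456, -0.2949, 0.3171]
tool_rot: [-0.005, -0.028, 0.99, 0.135]
force: [1.8, -0.1, 0.0]
grip_width: 0.0469
gripper_force: 0.0
```

```bash
python3 - <<'E'
from h import *
plan([.5,.12,.30],frame([0,0,-1],[-1,0,0]))
E
```

```text
t 6.4 shift [-4.85, 13.83, -0.57] turn [-3.1, -0.12, -0.64]
```

Call:
{"name": "step_arm", "arguments": {"targets": [[[-0.5,1.5,0],[-0.4,0,0],80],[[-1,3,0],[-0.8,0,-0.2],80],[[-1.5,4.5,0],[-1.2,0,-0.2],80],[[-2,6,0],[-1.6,0,-0.3],80],[[-2.6,7.5,-0.1],[-2,0,-0.4],80],[[-3.2,9,-0.2],[-2.4,0,-0.5],80],[[-3.7,10.5,-0.3],[-2.8,0,-0.6],80],[[-4.3,12,-0.4],[-3.1,-0.12,-0.64],80],[[-4.85,13.3,-0.5],[-3.1,-0.12,-0.64],80],[[-4.85,13.83,-0.57],[-3.1,-0.12,-0.64],80]]}}

```text
time: 7.4
tcp_pos: [0.4976, 0.1247, 0.2986]
tool_rot: [-0.002, -0.004, 1.0, 0.001]
force: [0.0, -0.8, -0.0]
grip_width: 0.0681
gripper_force: 0.0
```

Call:
{"name": "step_arm", "arguments": {"targets": [[[0,0,0],[0,0,0],80],[[0,0,0],[0,0,0],80],[[0,0,0],[0,0,0],80]]}}

```text
time: 7.7
tcp_pos: [0.5006, 0.1204, 0.2994]
tool_rot: [-0.001, -0.001, 1.0, 0.001]
force: [0.8, -0.9, -0.1]
grip_width: 0.0687
gripper_force: 0.0
```

```bash
python3 - <<'E'
from h import *
wshot('w2')
E
```

```text
(no output)
```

View pics/w2.png

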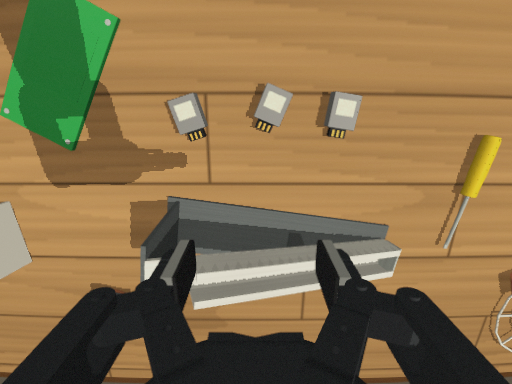

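The wrist view shows exactly three modules, with bodies at (187,113), (273,104) and (343,108) and black noses pointing down in the image (+x). The rail lies below them.

```bash
cat >> h.py <<'E'
def detect(name,x0=.37,x1=.56,y0=-.06,y1=.32,s=2000):
    """modules in the wrist picture: rectify at top-face height, body rectangle + nose side"""
    w=np.load(name+'.npz');d=wcam(w);nx,ny=int((x1-x0)*s),int((y1-y0)*s)
    gx,gy=np.meshgrid(x0+np.arange(nx)/s,y0+np.arange(ny)/s)
    P=proj(d,np.c_[gx.ravel(),gy.ravel(),np.full(gx.size,.026)]).astype(np.float32).reshape(ny,nx,2)
    im=cv2.remap(w['img'],P[...,0],P[...,1],cv2.INTER_LINEAR)
    hsv=cv2.cvtColor(im,cv2.COLOR_RGB2HSV)
    m=((hsv[...,1]<55)&(hsv[...,2]>95)).astype(np.uint8)
    m=cv2.morphologyEx(m,cv2.MORPH_CLOSE,np.ones((9,9)));m=cv2.morphologyEx(m,cv2.MORPH_OPEN,np.ones((15,15)))
    out=[]
    for c in cv2.findContours(m,cv2.RETR_EXTERNAL,cv2.CHAIN_APPROX_NONE)[0]:
        A=cv2.contourArea(c)/s/s
        if not .0012<A<.0035: continue
        (cx,cy),(a,b),t=cv2.minAreaRect(c)
        if a<b: a,b,t=b,a,t+90
        ctr=np.array([x0+cx/s,y0+cy/s]);best=None
        for k in(0,180):
            u=np.array([np.cos(np.radians(t+k)),np.sin(np.radians(t+k))])
            q=((ctr+u*.032-[x0,y0])*s).astype(int);v=hsv[max(q[1]-8,0):q[1]+8,max(q[0]-8,0):q[0]+8,2]
            dark=float(np.mean(v<75)) if v.size else 0
            if best is None or dark>best[0]: best=(dark,u,t+k)
        dk,u,ang=best;org=ctr+u*.007
        out.append((ctr,ang%360));print('body',ctr.round(4),'origin',org.round(4),'yaw',round((ang+180)%360-180,1),'dims',round(a/s*1e3,1),round(b/s*1e3,1),'dark',round(dk,2))
    return out
E
python3 -c "
from h import *
detect('w2')"
```

```text
body [0.4312 0.2484] origin [0.4381 0.2474] yaw -8.0 dims 49.6 39.7 dark 0.07
body [0.4233 0.1457] origin [0.4298 0.1431] yaw -22.0 dims 49.2 39.6 dark 0.26
body [0.435  0.0235] origin [0.4417 0.0256] yaw 17.4 dims 49.7 43.7 dark 0.35
```

```bash
python3 - <<'E'
from h import *
from cell import observe
print(observe()['qpos'].round(2) if hasattr(observe()['qpos'],'round') else observe()['qpos'])
t=np.radians(17.4)
plan([.430,.020,.10],frame([0,0,-1],[np.cos(t),np.sin(t),0]))
E
```

```text
[ 0.04 -0.11  1.9   0.    1.36 -1.53]
t 7.75 shift [-2.36, -3.34, -6.65] turn [-0.04, 0.02, -32.53]
```

Call:
{"name": "step_arm", "arguments": {"targets": [[[-0.3,-0.4,-0.3],[0,0,-3.2],90],[[-0.6,-0.8,-0.6],[0,0,-6.5],90],[[-0.9,-1.2,-0.9],[0,0,-9.7],90],[[-1.1,-1.6,-1.2],[0,0,-13],90],[[-1.4,-2,-1.5],[0,0,-16.2],90],[[-1.7,-2.4,-1.8],[0,0,-19.5],90],[[-2,-2.8,-2.1],[0,0,-22.8],90],[[-2.3,-3.2,-2.5],[0,0,-26],90],[[-2.36,-3.34,-3],[0,0,-29.3],90],[[-2.36,-3.34,-3.5],[0,0,-32.5],90]]}}

```text
time: 8.75
tcp_pos: [0.4296, 0.0193, 0.1944]
tool_rot: [0.0, 0.684, 0.729, 0.001]
force: [0.3, -0.3, 0.3]
grip_width: 0.0765
gripper_force: 0.0
```

```bash
python3 - <<'E'
from h import *
t=np.radians(17.4)
plan([.430,.020,.09],frame([0,0,-1],[np.cos(t),np.sin(t),0]))
E
```

```text
t 8.75 shift [0.01, 0.02, -3.48] turn [0.0, 0.04, -15.25]
```

Call:
{"name": "step_arm", "arguments": {"targets": [[[0,0,-0.3],[0,0,-1.7],90],[[0,0,-0.6],[0,0,-3.4],90],[[0,0,-1],[0,0,-5.1],90],[[0,0,-1.4],[0,0,-6.8],90],[[0,0,-1.8],[0,0,-8.5],90],[[0,0,-2.2],[0,0,-10.2],90],[[0,0,-2.6],[0,0,-11.9],90],[[0,0,-3],[0,0,-13.6],90],[[0,0,-3.48],[0,0,-15.25],90],[[0,0,-3.48],[0,0,-15.25],90]]}}

```text
time: 9.75
tcp_pos: [0.4282, 0.0203, 0.0884]
tool_rot: [0.0, 0.988, 0.155, -0.001]
force: [-0.8, -0.0, -0.0]
grip_width: 0.0769
gripper_force: 0.0
```

```bash
python3 - <<'E'
from h import *
wshot('w3');detect('w3')
t=np.radians(17.4)
plan([.430,.020,.017],frame([0,0,-1],[np.cos(t),np.sin(t),0]))
E
```

```text
body [0.4237 0.1455] origin [0.4301 0.1429] yaw -22.5 dims 49.2 39.5 dark 0.62
body [0.4361 0.022 ] origin [0.4428 0.024 ] yaw 16.9 dims 49.3 39.6 dark 0.55
t 9.8 shift [0.03, -0.01, -2.42] turn [0.01, 0.0, -0.13]
```

View pics/w3.png

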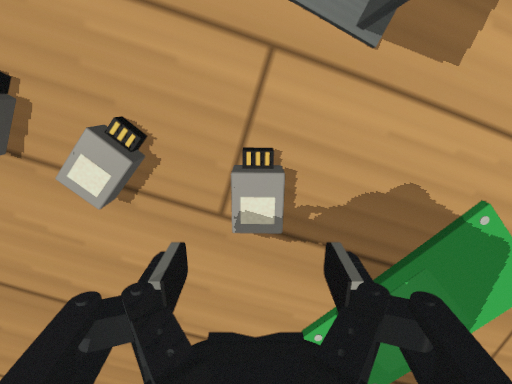

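The module is centred between the fingers at (258,200). The green board's edge, running from (305,335) to (485,215), is near the right finger, so I check its position.

```bash
python3 - <<'E'
from h import *
d=wcam(np.load('w3.npz'))
for u in((305,335),(395,275),(485,205)): print(onz(d,u,.005).round(4))
E
```

```text
[ 0.3059 -0.072   0.005 ]
[ 0.3994 -0.1264  0.005 ]
[ 0.4874 -0.1701  0.005 ]
```

Call:
{"name": "step_arm", "arguments": {"targets": [[[0.02,0,-0.8],[0,0,-0.1],75],[[0.03,0,-1.6],[0,0,-0.1],75],[[0.03,0,-2.2],[0,0,-0.1],75],[[0.03,0,-2.42],[0,0,-0.1],75],[[0.03,0,-2.42],[0,0,-0.1],75],[[0.03,0,-2.42],[0,0,-0.1],30],[[0.03,0,-2.42],[0,0,-0.1],30],[[0.03,0,-2.42],[0,0,-0.1],30],[[0.03,0,-2.42],[0,0,-0.1],30],[[0.03,0,-2.42],[0,0,-0.1],30]]}}

```text
time: 10.8
tcp_pos: [0.432, 0.0207, 0.0191]
tool_rot: [0.001, 0.988, 0.152, 0.003]
force: [-0.1, -0.3, 5.5]
grip_width: 0.0392
gripper_force: 42.6
```

```bash
cat >> h.py <<'E'
RX,RY,RYAW=.6285,.0381,np.radians(82.6);SL=np.radians(22)
def chan(x,y,z):
    p=np.array([x*np.cos(SL)+z*np.sin(SL),y,.136-x*np.sin(SL)+z*np.cos(SL)]);c,s=np.cos(RYAW),np.sin(RYAW)
    return np.array([RX+c*p[0]-s*p[1],RY+s*p[0]+c*p[1],p[2]])
def chR():
    o=chan(0,0,0);return frame(-(chan(0,0,1)-o),chan(1,0,0)-o)
E
python3 - <<'E'
from h import *
plan(chan(-.06,0,.09),chR())
E
```

```text
t 10.8 shift [6.46, -0.15, 7.43] turn [-3.58, 3.05, 12.84]
```

Call:
{"name": "step_arm", "arguments": {"targets": [[[0,0,1],[0,0,0],30],[[0,0,2.5],[0,0,0],30],[[0,0,4],[0,0,0],30],[[0.3,0,5.6],[-0.4,0.4,1.6],30],[[1,0,7.43],[-0.9,0.8,3.2],30],[[2,0,7.43],[-1.4,1.2,4.8],30],[[3,0,7.43],[-1.8,1.5,6.4],30],[[4,-0.1,7.43],[-2.3,2,8],30],[[5,-0.1,7.43],[-2.7,2.3,9.6],30],[[6,-0.15,7.43],[-3.2,2.7,11.3],30]]}}

```text
time: 11.8
tcp_pos: [0.6115, 0.0168, 0.2401]
tool_rot: [0.114, 0.784, 0.596, -0.13]
force: [0.2, -0.5, 0.3]
grip_width: 0.0392
gripper_force: 41.9
```

```bash
python3 - <<'E'
from h import *
plan(chan(-.06,0,.09),chR())
E
```

```text
t 11.8 shift [0.47, -0.01, 0.06] turn [-0.36, 0.35, 1.57]
```

Call:
{"name": "step_arm", "arguments": {"targets": [[[0.47,0,0.06],[-0.36,0.35,1.57],30],[[0.47,0,0.06],[-0.36,0.35,1.57],30],[[0.47,0,0.06],[-0.36,0.35,1.57],30],[[0.47,0,0.06],[-0.36,0.35,1.57],30],[[0.47,0,0.06],[-0.36,0.35,1.57],30]]}}

```text
time: 12.3
tcp_pos: [0.6239, 0.0163, 0.2426]
tool_rot: [0.126, 0.74, 0.645, -0.142]
force: [-0.8, 0.4, -0.8]
grip_width: 0.0392
gripper_force: 41.9
```

```bash
python3 - <<'E'
from h import *
wshot('w4');plan(chan(-.06,0,.09),chR())
d=wcam(np.load('w4.npz'));im=cv2.imread('pics/w4.png')
for y in(.0145,-.0145,.0255,-.0255):
    P=[proj(d,chan(x,y,.034))[0] for x in np.linspace(0,.3,30)]
    cv2.polylines(im,[np.int32(P)],False,(0,0,255),1)
for y in(.0225,-.0225):
    P=[proj(d,chan(x,y,0))[0] for x in np.linspace(-.055,0,5)];cv2.polylines(im,[np.int32(P)],False,(255,0,0),1)
cv2.imwrite('pics/w4o.png',cv2.resize(im[:,100:400],(600,768),interpolation=3)[:600])
E
```

```text
t 12.35 shift [0.05, 0.0, -0.03] turn [-0.02, 0.03, 0.09]
```

View pics/w4o.png

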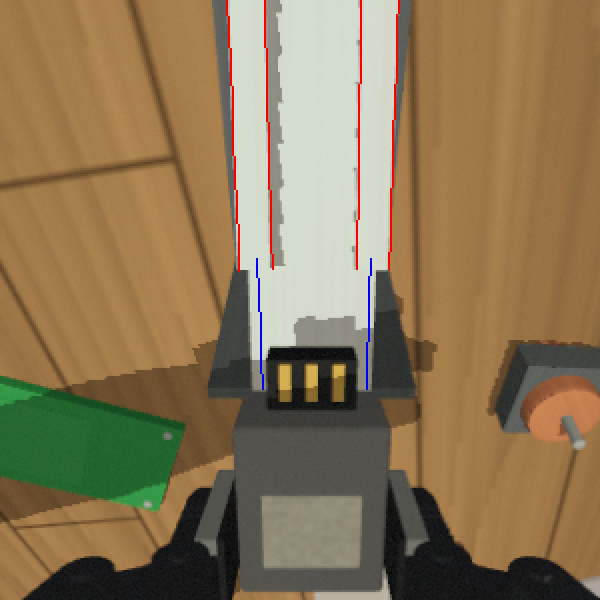

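The drawn tube lines match the picture: tube edges near columns 238 and 389 at the mouth, module nose centred at 311. So the rail pose is good to about 1 mm, and I lower onto the apron.

```bash
python3 - <<'E'
from h import *
plan(chan(-.055,0,.04),chR());plan(chan(-.052,0,.023),chR());plan(chan(-.014,0,.0205),chR())
E
```

```text
t 12.35 shift [-0.01, -0.46, -1.63] turn [-0.02, 0.03, 0.09]
t 12.35 shift [-0.02, -0.58, -2.2] turn [-0.02, 0.03, 0.09]
t 12.35 shift [0.13, 0.55, -2.75] turn [-0.02, 0.03, 0.09]
```

Call:
{"name": "step_arm", "arguments": {"targets": [[[0,-0.46,-0.8],[0,0,0.1],30],[[0,-0.46,-1.63],[0,0,0.1],30],[[0,-0.53,-2],[0,0,0.1],30],[[0,-0.58,-2.2],[0,0,0.1],30],[[0,-0.58,-2.2],[0,0,0.1],30],[[0,-0.58,-2.2],[0,0,0.1],30]]}}

```text
time: 12.95
tcp_pos: [0.6253, -0.0009, 0.1776]
tool_rot: [0.127, 0.737, 0.649, -0.141]
force: [0.3, -0.0, -0.9]
grip_width: 0.039
gripper_force: 41.9
```

```bash
python3 - <<'E'
from h import *
plan(chan(-.035,0,.0215),chR());plan(chan(-.014,0,.0205),chR())
E
```

```text
t 12.95 shift [0.0, 0.49, -0.29] turn [-0.02, 0.05, -0.03]
t 12.95 shift [0.09, 1.12, -0.58] turn [-0.02, 0.05, -0.03]
```

Call:
{"name": "step_arm", "arguments": {"targets": [[[0,0.2,-0.13],[0,0,0],30],[[0.02,0.45,-0.27],[0,0,0],30],[[0.05,0.7,-0.38],[0,0,0],30],[[0.07,0.9,-0.48],[0,0,0],30],[[0.09,1.12,-0.58],[0,0,0],30],[[0.09,1.12,-0.58],[0,0,0],30],[[0.09,1.12,-0.58],[0,0,0],30]]}}

```text
time: 13.65
tcp_pos: [0.6273, 0.033, 0.1589]
tool_rot: [0.126, 0.737, 0.649, -0.142]
force: [0.3, -0.5, -0.2]
grip_width: 0.039
gripper_force: 41.9
```

```bash
python3 - <<'E'
from h import *
wshot('w5');plan(chan(-.014,0,.0205),chR())
im=cv2.imread('pics/w5.png');cv2.imwrite('pics/w5o.png',cv2.resize(im[140:384,130:380],None,fx=2.2,fy=2.2,interpolation=3))
E
```

```text
t 13.7 shift [0.02, 0.0, 0.04] turn [-0.02, 0.03, -0.03]
```

View pics/w5o.png

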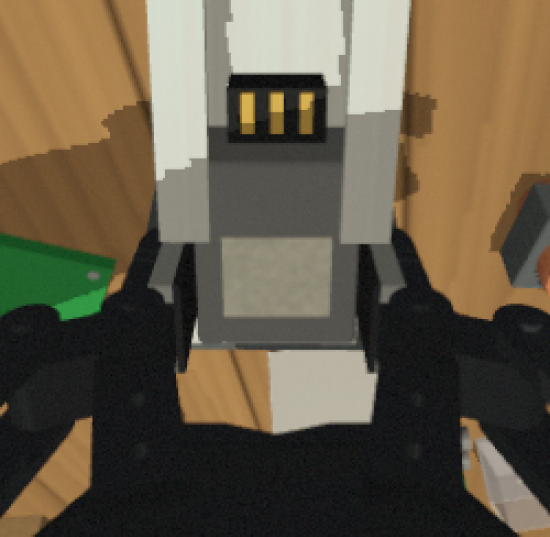

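The nose and body front are in the tube, centred (nose column 278, tube 279), with no contact force. I release.

Call:
{"name": "step_arm", "arguments": {"targets": [[[0,0,-0.03],[0,0,0],55],[[0,0,-0.03],[0,0,0],60],[[0,0,-0.03],[0,0,0],65],[[0,0,0],[0,0,0],65],[[0,0,0],[0,0,0],65],[[0,-0.3,0.8],[0,0,0],65],[[0,-0.3,1.6],[0,0,0],65],[[0,-0.3,2.6],[0,0,0],65],[[0,-0.3,3.6],[0,0,0],65],[[0,-0.3,4.2],[0,0,0],65]]}}

```text
time: 14.7
tcp_pos: [0.6281, 0.0237, 0.2883]
tool_rot: [0.128, 0.737, 0.649, -0.14]
force: [1.2, -0.4, 0.1]
grip_width: 0.0558
gripper_force: 0.0
```

```bash
python3 - <<'E'
from h import *
from cell import snapshot
wshot('w6')
im=cv2.imread('pics/w6.png');b=snapshot('side')['img'][:,:,::-1]
cv2.imwrite('pics/m6.png',np.hstack([cv2.resize(im,(400,300)),cv2.resize(b[130:340,130:410],(400,300),interpolation=3)]))
t=np.radians(-22.3);u=np.array([np.cos(t),np.sin(t)]);g=np.array([.4236,.1456])-.007*u;print(g)
plan([*g,.09],frame([0,0,-1],[*u,0]))
E
```

```text
[0.41712353 0.14825619]
t 14.8 shift [-7.05, 4.15, -6.63] turn [2.64, -4.3, -20.7]
```

View pics/m6.png

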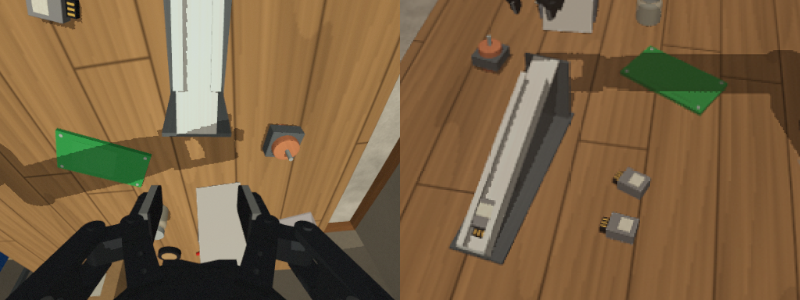

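Module 1 has slid down to the stop. Next is module 2.

Call:
{"name": "step_arm", "arguments": {"targets": [[[-0.7,0.4,0],[0.2,-0.4,-2],75],[[-1.6,0.9,0],[0.4,-0.8,-4],75],[[-2.5,1.4,-0.2],[0.7,-1.2,-6],75],[[-3.4,1.9,-0.4],[1,-1.6,-8],75],[[-4.3,2.4,-0.8],[1.3,-2.1,-10],75],[[-5.2,3,-1.4],[1.5,-2.5,-12],75],[[-6,3.5,-2],[1.8,-2.9,-14],75],[[-6.7,4,-2.8],[2.1,-3.4,-16],75],[[-7.05,4.15,-3.6],[2.3,-3.8,-18],75],[[-7.05,4.15,-4.5],[2.64,-4.3,-20.7],75]]}}

```text
time: 15.8
tcp_pos: [0.4134, 0.1489, 0.1474]
tool_rot: [0.026, 0.999, -0.021, -0.031]
force: [0.4, -0.3, -0.4]
grip_width: 0.064
gripper_force: 0.0
```

```bash
cat >> h.py <<'E'
def over(ctr,yaw,z,b=.005):
    t=np.radians(yaw);u=np.array([np.cos(t),np.sin(t)]);g=np.array(ctr)-b*u
    plan([*g,z],frame([0,0,-1],[*u,0]))
E
python3 -c "
from h import *
over([.4236,.1456],-22.3,.09)"
```

```text
t 15.8 shift [0.19, -0.05, -1.91] turn [0.44, -0.82, -3.98]
```

Call:
{"name": "step_arm", "arguments": {"targets": [[[0.1,0,-0.5],[0.1,-0.2,-1],75],[[0.15,-0.05,-1],[0.2,-0.4,-2],75],[[0.19,-0.05,-1.5],[0.3,-0.6,-3],75],[[0.19,-0.05,-1.91],[0.44,-0.82,-3.98],75],[[0.19,-0.05,-1.91],[0.44,-0.82,-3.98],75],[[0.19,-0.05,-1.91],[0.44,-0.82,-3.98],75]]}}

```text
time: 16.4
tcp_pos: [0.4205, 0.1466, 0.0916]
tool_rot: [0.001, 0.982, -0.19, -0.0]
force: [1.2, 0.4, 1.2]
grip_width: 0.0641
gripper_force: 0.0
```

```bash
python3 -c "
from h import *
wshot('w7');o=detect('w7')
c,a=min(o,key=lambda e:np.hypot(*(e[0]-[.4236,.1456])));over(c,a,.018)"
```

```text
body [0.4316 0.2485] origin [0.4386 0.2474] yaw -8.4 dims 49.4 39.6 dark 0.48
body [0.4236 0.1459] origin [0.4301 0.1432] yaw -22.7 dims 48.9 39.4 dark 0.68
t 16.45 shift [-0.08, 0.04, -2.48] turn [0.02, 0.01, -0.15]
```

Call:
{"name": "step_arm", "arguments": {"targets": [[[-0.05,0.04,-0.8],[0,0,-0.15],75],[[-0.08,0.04,-1.6],[0,0,-0.15],75],[[-0.08,0.04,-2.2],[0,0,-0.15],75],[[-0.08,0.04,-2.46],[0,0,-0.15],75],[[-0.08,0.04,-2.46],[0,0,-0.15],75],[[-0.08,0.04,-2.46],[0,0,-0.15],30],[[-0.08,0.04,-2.46],[0,0,-0.15],30],[[-0.08,0.04,-2.46],[0,0,-0.15],30],[[-0.08,0.04,-2.46],[0,0,-0.15],30],[[-0.08,0.04,-2.46],[0,0,-0.15],30]]}}

```text
time: 17.45
tcp_pos: [0.4205, 0.1481, 0.0202]
tool_rot: [0.0, 0.98, -0.197, 0.002]
force: [-0.5, -0.8, 6.7]
grip_width: 0.0388
gripper_force: 42.7
```

```bash
python3 -c "
from h import *
plan(chan(-.06,0,.09),chR())"
```

```text
t 17.45 shift [6.84, -4.39, 7.39] turn [-2.57, 4.45, 20.78]
```

Call:
{"name": "step_arm", "arguments": {"targets": [[[0,0,1],[0,0,0],30],[[0,0,2.5],[0,0,0],30],[[0,0,4],[0,0,1],30],[[0.3,-0.3,5.6],[-0.3,0.6,2.6],30],[[1,-0.8,7.39],[-0.6,1,4.6],30],[[2,-1.4,7.39],[-0.9,1.5,6.6],30],[[3,-2,7.39],[-1.1,1.9,8.6],30],[[4,-2.7,7.39],[-1.4,2.3,10.6],30],[[5,-3.4,7.39],[-1.6,2.7,12.6],30],[[6,-4,7.39],[-1.8,3.1,14.6],30]]}}

```text
time: 18.45
tcp_pos: [0.5999, 0.0269, 0.2398]
tool_rot: [0.086, 0.929, 0.347, -0.096]
force: [0.4, -0.1, -0.1]
grip_width: 0.0391
gripper_force: 42.0
```

```bash
python3 -c "
from h import *
plan(chan(-.06,0,.09),chR())"
```

```text
t 18.45 shift [0.86, -0.35, 0.07] turn [-0.95, 1.74, 8.11]
```

Call:
{"name": "step_arm", "arguments": {"targets": [[[0.5,-0.2,0.05],[-0.2,0.4,1.7],30],[[0.86,-0.35,0.07],[-0.4,0.8,3.4],30],[[0.86,-0.35,0.07],[-0.6,1.1,5.1],30],[[0.86,-0.35,0.07],[-0.8,1.5,6.8],30],[[0.86,-0.35,0.07],[-0.95,1.74,8.11],30],[[0.86,-0.35,0.07],[-0.95,1.74,8.11],30],[[0.86,-0.35,0.07],[-0.95,1.74,8.11],30],[[0.86,-0.35,0.07],[-0.95,1.74,8.11],30]]}}

```text
time: 19.25
tcp_pos: [0.6249, 0.0173, 0.2425]
tool_rot: [0.126, 0.74, 0.645, -0.142]
force: [0.9, -0.9, -1.1]
grip_width: 0.0394
gripper_force: 42.0
```

```bash
python3 -c "
from h import *
plan(chan(-.055,0,.04),chR());plan(chan(-.052,0,.024),chR());plan(chan(-.014,0,.0215),chR())"
```

```text
t 19.25 shift [-0.03, -0.5, -1.63] turn [-0.02, 0.03, 0.08]
t 19.25 shift [-0.05, -0.6, -2.16] turn [-0.02, 0.03, 0.08]
t 19.25 shift [0.1, 0.53, -2.71] turn [-0.02, 0.03, 0.08]
```

Call:
{"name": "step_arm", "arguments": {"targets": [[[0,-0.5,-0.8],[0,0,0.08],30],[[-0.03,-0.5,-1.63],[0,0,0.08],30],[[-0.05,-0.55,-2],[0,0,0.08],30],[[-0.05,-0.6,-2.16],[0,0,0.08],30],[[-0.05,-0.6,-2.16],[0,0,0.08],30],[[-0.05,-0.6,-2.16],[0,0,0.08],30]]}}

```text
time: 19.85
tcp_pos: [0.6242, -0.0006, 0.1792]
tool_rot: [0.127, 0.737, 0.648, -0.141]
force: [0.3, 0.3, -0.4]
grip_width: 0.0391
gripper_force: 42.0
```

```bash
python3 -c "
from h import *
plan(chan(-.014,0,.0215),chR())"
```

```text
t 19.85 shift [0.12, 1.13, -0.6] turn [-0.02, 0.06, -0.02]
```

Call:
{"name": "step_arm", "arguments": {"targets": [[[0.03,0.2,-0.13],[0,0,0],30],[[0.05,0.45,-0.27],[0,0,0],30],[[0.08,0.7,-0.4],[0,0,0],30],[[0.1,0.9,-0.5],[0,0,0],30],[[0.12,1.13,-0.6],[0,0,0],30],[[0.12,1.13,-0.6],[0,0,0],30],[[0.12,1.13,-0.6],[0,0,0],30]]}}

```text
time: 20.55
tcp_pos: [0.627, 0.0337, 0.1598]
tool_rot: [0.126, 0.737, 0.649, -0.142]
force: [0.0, 0.7, -0.7]
grip_width: 0.0389
gripper_force: 42.0
```

```bash
python3 -c "
from h import *
plan(chan(-.014,0,.0215),chR())"
```

```text
t 20.55 shift [0.03, -0.02, 0.05] turn [-0.02, 0.03, -0.02]
```

No contact force, same pose as the first module. I release and retreat.

Call:
{"name": "step_arm", "arguments": {"targets": [[[0,0,-0.03],[0,0,0],55],[[0,0,-0.03],[0,0,0],60],[[0,0,-0.03],[0,0,0],65],[[0,0,0],[0,0,0],65],[[0,0,0],[0,0,0],65],[[0,-0.3,0.8],[0,0,0],65],[[0,-0.3,1.6],[0,0,0],65],[[0,-0.3,2.6],[0,0,0],65],[[0,-0.3,3.6],[0,0,0],65],[[0,-0.3,4.2],[0,0,0],65]]}}

```text
time: 21.55
tcp_pos: [0.6278, 0.0242, 0.2891]
tool_rot: [0.128, 0.738, 0.648, -0.14]
force: [-0.8, 0.7, -0.2]
grip_width: 0.0554
gripper_force: 0.0
```

```bash
python3 -c "
from h import *
over([.4316,.2485],-8.4,.09)"
```

```text
t 21.55 shift [-6.7, 7.5, -6.64] turn [3.0, -3.83, -17.96]
```

Call:
{"name": "step_arm", "arguments": {"targets": [[[-0.7,0.8,0],[0.2,-0.4,-1.8],75],[[-1.6,1.7,0],[0.5,-0.8,-3.6],75],[[-2.5,2.7,-0.2],[0.8,-1.2,-5.4],75],[[-3.4,3.7,-0.4],[1.1,-1.5,-7.2],75],[[-4.3,4.7,-0.8],[1.4,-1.9,-9],75],[[-5.2,5.7,-1.4],[1.7,-2.3,-10.8],75],[[-6,6.6,-2],[2,-2.7,-12.6],75],[[-6.5,7.2,-2.8],[2.3,-3.1,-14.4],75],[[-6.7,7.5,-3.6],[2.6,-3.4,-16.2],75],[[-6.7,7.5,-4.5],[3,-3.83,-17.96],75]]}}

```text
time: 22.55
tcp_pos: [0.4252, 0.2505, 0.1502]
tool_rot: [0.009, 1.0, -0.015, -0.013]
force: [0.3, 0.4, 0.3]
grip_width: 0.064
gripper_force: 0.0
```

```bash
python3 -c "
from h import *
over([.4316,.2485],-8.4,.09)"
```

```text
t 22.55 shift [0.05, -0.04, -2.01] turn [0.19, -0.31, -1.34]
```

Call:
{"name": "step_arm", "arguments": {"targets": [[[0.05,0,-0.7],[0.1,-0.1,-0.5],75],[[0.05,-0.04,-1.4],[0.19,-0.31,-1.34],75],[[0.05,-0.04,-2.01],[0.19,-0.31,-1.34],75],[[0.05,-0.04,-2.01],[0.19,-0.31,-1.34],75],[[0.05,-0.04,-2.01],[0.19,-0.31,-1.34],75]]}}

```text
time: 23.05
tcp_pos: [0.4274, 0.2481, 0.0905]
tool_rot: [0.001, 0.997, -0.071, -0.001]
force: [0.3, -0.3, -0.7]
grip_width: 0.0641
gripper_force: 0.0
```

```bash
python3 -c "
from h import *
from cell import snapshot
wshot('w8');o=detect('w8',y1=.36)
c,a=min(o,key=lambda e:np.hypot(*(e[0]-[.4316,.2485])));over(c,a,.018)
b=snapshot('side')['img'][:,:,::-1];cv2.imwrite('pics/m8.png',np.hstack([cv2.resize(cv2.imread('pics/w8.png'),(400,300)),cv2.resize(b[130:340,130:410],(400,300),interpolation=3)]))"
```

```text
body [0.4315 0.249 ] origin [0.4384 0.248 ] yaw -8.4 dims 49.1 39.5 dark 0.6
t 23.1 shift [-0.05, 0.05, -2.44] turn [0.02, -0.01, -0.05]
```

View pics/m8.png

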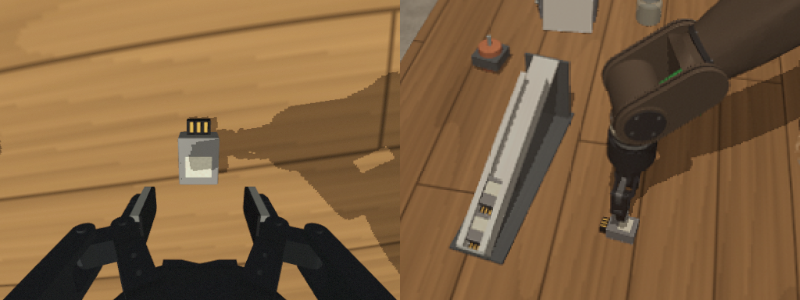

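Two modules are down in the channel, noses downhill, and the third (199,155 in the left half) is centred between the fingers.

Call:
{"name": "step_arm", "arguments": {"targets": [[[-0.05,0.05,-0.8],[0,0,-0.05],75],[[-0.05,0.05,-1.6],[0,0,-0.05],75],[[-0.05,0.05,-2.2],[0,0,-0.05],75],[[-0.05,0.05,-2.42],[0,0,-0.05],75],[[-0.05,0.05,-2.42],[0,0,-0.05],75],[[-0.05,0.05,-2.42],[0,0,-0.05],30],[[-0.05,0.05,-2.42],[0,0,-0.05],30],[[-0.05,0.05,-2.42],[0,0,-0.05],30],[[-0.05,0.05,-2.42],[0,0,-0.05],30],[[-0.05,0.05,-2.42],[0,0,-0.05],30]]}}

```text
time: 24.15
tcp_pos: [0.4275, 0.2502, 0.0196]
tool_rot: [0.0, 0.997, -0.074, 0.001]
force: [-0.6, -0.1, 6.4]
grip_width: 0.039
gripper_force: 42.8
```

```bash
python3 -c "
from h import *
plan(chan(-.06,0,.09),chR())"
```

```text
t 24.15 shift [6.61, -7.79, 7.41] turn [-2.95, 3.92, 17.96]
```

Call:
{"name": "step_arm", "arguments": {"targets": [[[0,0,1],[0,0,0],30],[[0,0,2.5],[0,0,0],30],[[0,0,4],[0,0,1],30],[[0.3,-0.5,5.6],[-0.4,0.5,2.6],30],[[1,-1.5,7.41],[-0.8,1,4.6],30],[[2,-2.7,7.41],[-1.1,1.4,6.6],30],[[3,-3.9,7.41],[-1.4,1.9,8.6],30],[[4,-5.1,7.41],[-1.8,2.3,10.6],30],[[5,-6.3,7.41],[-2.1,2.8,12.6],30],[[6,-7.3,7.41],[-2.4,3.2,14.6],30]]}}

```text
time: 25.15
tcp_pos: [0.6068, 0.0285, 0.2398]
tool_rot: [0.095, 0.878, 0.456, -0.108]
force: [-0.1, 0.0, -0.7]
grip_width: 0.0392
gripper_force: 42.1
```

```bash
python3 -c "
from h import *
plan(chan(-.06,0,.09),chR())"
```

```text
t 25.15 shift [0.63, -0.4, 0.07] turn [-0.82, 1.17, 5.38]
```

Call:
{"name": "step_arm", "arguments": {"targets": [[[0.4,-0.2,0.05],[-0.2,0.4,1.7],30],[[0.63,-0.4,0.07],[-0.5,0.8,3.4],30],[[0.63,-0.4,0.07],[-0.82,1.17,5.38],30],[[0.63,-0.4,0.07],[-0.82,1.17,5.38],30],[[0.63,-0.4,0.07],[-0.82,1.17,5.38],30],[[0.63,-0.4,0.07],[-0.82,1.17,5.38],30],[[0.63,-0.4,0.07],[-0.82,1.17,5.38],30]]}}

```text
time: 25.85
tcp_pos: [0.6249, 0.0186, 0.2425]
tool_rot: [0.126, 0.74, 0.646, -0.142]
force: [-0.1, 0.3, 0.1]
grip_width: 0.0392
gripper_force: 42.1
```

```bash
python3 -c "
from h import *
plan(chan(-.055,0,.04),chR());plan(chan(-.052,0,.024),chR())"
```

```text
t 25.85 shift [-0.03, -0.54, -1.63] turn [-0.02, 0.03, 0.07]
t 25.85 shift [-0.05, -0.65, -2.16] turn [-0.02, 0.03, 0.07]
```

Call:
{"name": "step_arm", "arguments": {"targets": [[[0,-0.54,-0.8],[0,0,0.07],30],[[-0.03,-0.54,-1.63],[0,0,0.07],30],[[-0.05,-0.6,-2],[0,0,0.07],30],[[-0.05,-0.65,-2.16],[0,0,0.07],30],[[-0.05,-0.65,-2.16],[0,0,0.07],30],[[-0.05,-0.65,-2.16],[0,0,0.07],30]]}}

```text
time: 26.45
tcp_pos: [0.6242, -0.0008, 0.1789]
tool_rot: [0.127, 0.737, 0.648, -0.141]
force: [0.3, -0.3, -0.9]
grip_width: 0.0387
gripper_force: 42.1
```

```bash
python3 -c "
from h import *
plan(chan(-.014,0,.021),chR())"
```

```text
t 26.45 shift [0.12, 1.13, -0.61] turn [-0.02, 0.05, -0.01]
```

Call:
{"name": "step_arm", "arguments": {"targets": [[[0.03,0.2,-0.13],[0,0,0],30],[[0.05,0.45,-0.27],[0,0,0],30],[[0.08,0.7,-0.4],[0,0,0],30],[[0.1,0.9,-0.5],[0,0,0],30],[[0.12,1.13,-0.61],[0,0,0],30],[[0.12,1.13,-0.61],[0,0,0],30],[[0.12,1.13,-0.61],[0,0,0],30]]}}

```text
time: 27.15
tcp_pos: [0.627, 0.0333, 0.1591]
tool_rot: [0.126, 0.737, 0.648, -0.142]
force: [0.8, 0.5, -0.1]
grip_width: 0.0388
gripper_force: 42.1
```

Call:
{"name": "step_arm", "arguments": {"targets": [[[0,0,-0.03],[0,0,0],55],[[0,0,-0.03],[0,0,0],60],[[0,0,-0.03],[0,0,0],65],[[0,0,0],[0,0,0],65],[[0,0,0],[0,0,0],65],[[0,-0.3,0.8],[0,0,0],65],[[0,-0.3,1.6],[0,0,0],65],[[0,-0.3,2.6],[0,0,0],65],[[0,-0.3,3.6],[0,0,0],65],[[0,-0.3,4.2],[0,0,0],65]]}}

```text
time: 28.15
tcp_pos: [0.6278, 0.0239, 0.2885]
tool_rot: [0.127, 0.738, 0.648, -0.141]
force: [-0.8, -0.8, 0.6]
grip_width: 0.0558
gripper_force: 0.0
```

```bash
python3 - <<'E'
from h import *
from cell import *
print(observe()['qpos'])
wshot('w9');a=snapshot('scene')['img'][:,:,::-1];b=snapshot('side')['img'][:,:,::-1]
cv2.imwrite('pics/m9.png',np.vstack([np.hstack([cv2.resize(cv2.imread('pics/w9.png'),(400,300)),cv2.resize(b[130:340,130:410],(400,300),interpolation=3)]),np.hstack([cv2.resize(a[200:384,60:305],(400,300),interpolation=3),cv2.resize(b,(400,300))])]))
E
```

```text
[ 0.01761073  0.20669775  1.61887067 -0.38544274  1.38314348  0.23245711]
```

View pics/m9.png

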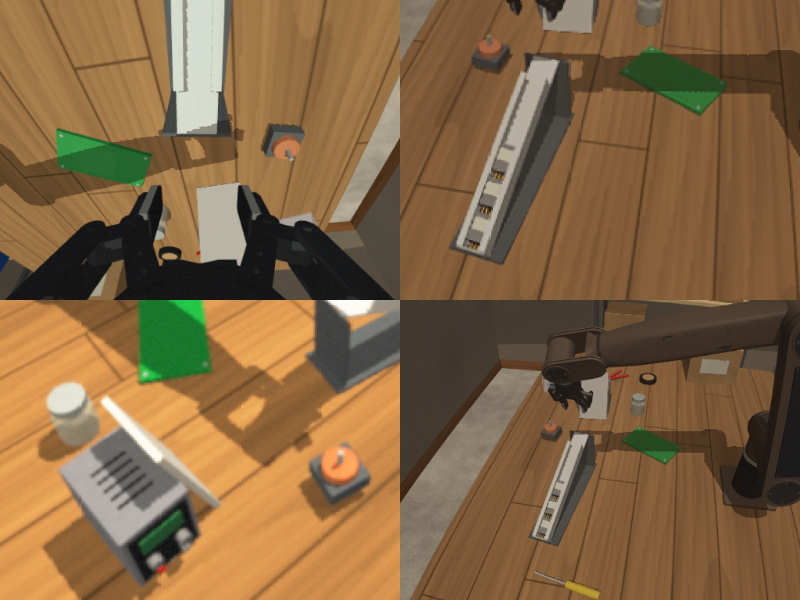

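All three modules are in the channel, noses downhill, and the bench holds no others. The panel still leans on the supply. I now go back to hover over its top edge.

```bash
cat >> h.py <<'E'
PY=np.radians(93.3);PZ=panelz(-.287,PY);FOOT=np.array([.6428,-.3024,.0014]);PM=frame(-PZ,[-np.sin(PY),np.cos(PY),0])
E
python3 -c "
from h import *
print(FOOT+.21*PZ);plan(FOOT+.28*PZ+[0,0,.03],PM)"
```

```text
[ 0.64622195 -0.36174743  0.20281046]
t 28.3 shift [0.66, -13.52, 0.45] turn [6.15, 0.71, 20.35]
```

Call:
{"name": "step_arm", "arguments": {"targets": [[[0,-0.8,0.5],[0.5,0,1.5],60],[[0,-2,0.8],[1,0.1,3.3],60],[[0.1,-3.3,0.8],[1.5,0.2,5],60],[[0.2,-4.6,0.8],[2,0.2,6.7],60],[[0.3,-6,0.8],[2.5,0.3,8.4],60],[[0.4,-7.4,0.8],[3,0.4,10],60],[[0.5,-8.8,0.8],[3.5,0.4,11.7],60],[[0.6,-10.2,0.8],[4,0.5,13.4],60],[[0.66,-11.6,0.8],[4.6,0.5,15],60],[[0.66,-12.9,0.7],[5.1,0.6,16.7],60]]}}

```text
time: 29.3
tcp_pos: [0.6458, -0.365, 0.3034]
tool_rot: [0.031, 0.191, 0.978, 0.074]
force: [-0.1, -1.2, -0.5]
grip_width: 0.0511
gripper_force: 0.0
```

```bash
python3 -c "
from h import *
plan(FOOT+.28*PZ+[0,0,.01],PM)"
```

```text
t 29.3 shift [0.05, -0.55, -0.78] turn [1.54, 0.12, 5.11]
```

Call:
{"name": "step_arm", "arguments": {"targets": [[[0,-0.2,-0.2],[0.5,0,1.7],60],[[0,-0.4,-0.4],[1,0.1,3.4],60],[[0.05,-0.55,-0.78],[1.54,0.12,5.11],60],[[0.05,-0.55,-0.78],[1.54,0.12,5.11],60],[[0.05,-0.55,-0.78],[1.54,0.12,5.11],60],[[0.05,-0.55,-0.78],[1.54,0.12,5.11],60]]}}

```text
time: 29.9
tcp_pos: [0.6483, -0.3787, 0.2826]
tool_rot: [-0.002, -0.025, 0.99, 0.141]
force: [0.9, -0.3, -0.1]
grip_width: 0.0509
gripper_force: 0.0
```

```bash
python3 - <<'E'
from h import *
wshot('w10');w=np.load('w10.npz');d=wcam(w);g=cv2.cvtColor(w['img'],cv2.COLOR_RGB2HSV)
top=FOOT+.21*PZ;py=np.array([-np.sin(PY),np.cos(PY),0]);n=np.cross(py,PZ)
for t in(-.058,-.03,0,.03,.058):
    e=[proj(d,top+py*t+n*k)[0].round(1) for k in(-.005,.005)]
    v=int(round((e[0][1]+e[1][1])/2));row=g[v]
    c=np.where((row[:,1]<45)&(row[:,2]>150))[0];c=c[(c>150)&(c<360)]
    print(t,'pred',e[0],e[1],'white cols',(c.min(),c.max(),len(c)) if len(c) else None)
m=((g[...,1]<45)&(g[...,2]>140)).astype(np.uint8);k,l,s,_=cv2.connectedComponentsWithStats(m)
for r in s[1:]:
    if r[4]>300: print('blob x,y,w,h,A',r)
plan(FOOT+.192*PZ,PM)
E
```

```text
-0.058 pred [242.9 262.6] [254.  262.5] white cols None
-0.03 pred [242.3 234.8] [253.8 234.8] white cols (np.int64(158), np.int64(254), 85)
0 pred [241.5 202.6] [253.5 202.5] white cols (np.int64(153), np.int64(254), 55)
0.03 pred [240.6 167.4] [253.2 167.3] white cols (np.int64(151), np.int64(254), 53)
0.058 pred [239.8 131.7] [252.9 131.7] white cols (np.int64(151), np.int64(253), 51)
blob x,y,w,h,A [ 139  112  117  149 7218]
blob x,y,w,h,A [482 141  30  42 733]
blob x,y,w,h,A [  11  238  119  105 3976]
blob x,y,w,h,A [414 288  52  21 520]
blob x,y,w,h,A [245 321  64  16 390]
blob x,y,w,h,A [125 348  40  23 544]
t 29.95 shift [-0.08, 0.74, -3.26] turn [0.05, 0.04, 0.07]
```

The panel's edge in the picture (column 254) is where predicted (253). I descend and grip.

Call:
{"name": "step_arm", "arguments": {"targets": [[[-0.05,0.25,-1.05],[0,0,0.07],60],[[-0.08,0.5,-2.1],[0,0,0.07],60],[[-0.08,0.72,-3.18],[0,0,0.07],60],[[-0.08,0.72,-3.18],[0,0,0.07],60],[[-0.08,0.72,-3.18],[0,0,0.07],0],[[-0.08,0.72,-3.18],[0,0,0.07],0],[[-0.08,0.72,-3.18],[0,0,0.07],0],[[-0.08,0.72,-3.18],[0,0,0.07],0],[[-0.08,0.72,-3.18],[0,0,0.07],0],[[-0.08,0.72,-3.18],[0,0,0.07],0]]}}

```text
time: 30.95
tcp_pos: [0.6469, -0.3588, 0.1911]
tool_rot: [-0.0, -0.029, 0.99, 0.14]
force: [-1.2, -1.0, 5.9]
grip_width: 0.0092
gripper_force: 42.1
```

```bash
python3 - <<'E'
from h import *
from cell import observe
s=observe();p=np.array(s['tcp_pos']);M=R(s['tool_rot']).as_matrix();zp=-M[:,2]
L=(p[2]-.0014)/zp[2];print('L',L,'foot',p-L*zp,'lean',np.arccos(zp[2]))
# target: rail-frame x of foot: plate face -.056; lean .30
le=.30;z2=panelz(le,RYAW);nh=np.array([np.cos(RYAW),np.sin(RYAW),0]);
a=.156*np.tan(le)+.005/np.cos(le)+.004
foot=np.array([RX,RY,0])+nh*(-.056-a)+[0,0,.0015];print('foot',foot,'rail x',-.056-a)
A=frame(-z2,[-np.sin(RYAW),np.cos(RYAW),0]);q=foot+L*z2;print(q)
plan(q+[0,-.02,.06],A);plan(q+[0,0,.002],A)
E
```

```text
L 0.1974533818213245 foot [ 0.64513137 -0.30408028  0.0014    ] lean 0.2810449269061568
foot [ 0.61388296 -0.07444497  0.0015    ] rail x -0.11349021294679165
[ 0.62139837 -0.01657951  0.19013442]
t 30.95 shift [-0.85, 10.74, 1.97] turn [-6.66, 0.32, -2.11]
t 30.95 shift [-0.85, 11.41, 0.03] turn [-6.66, 0.32, -2.11]
```

Call:
{"name": "step_arm", "arguments": {"targets": [[[0,0.2,0.6],[0,0,0],0],[[0,0.6,1.4],[0,0,0],0],[[-0.1,1.4,2.1],[-0.6,0,-0.2],0],[[-0.2,2.6,2.2],[-1.4,0,-0.5],0],[[-0.3,3.9,2.2],[-2.4,0.1,-0.8],0],[[-0.4,5.2,2.2],[-3.4,0.15,-1.1],0],[[-0.5,6.5,2.2],[-4.4,0.2,-1.4],0],[[-0.6,7.8,2.2],[-5.3,0.25,-1.7],0],[[-0.7,9,2.1],[-6.1,0.3,-1.9],0],[[-0.85,10.2,2],[-6.66,0.32,-2.11],0]]}}

```text
time: 31.95
tcp_pos: [0.6197, -0.0493, 0.2479]
tool_rot: [-0.011, 0.065, 0.987, -0.148]
force: [-0.4, -1.1, -2.2]
grip_width: 0.0091
gripper_force: 40.9
```

Call:
{"name": "step_arm", "arguments": {"targets": [[[0,0.2,0],[0,0,0],0],[[0,0.2,0],[0,0,0],0],[[0,0.2,0],[0,0,0],0],[[0,0.2,0],[0,0,0],0]]}}

```text
time: 32.35
tcp_pos: [0.6205, -0.0475, 0.2478]
tool_rot: [-0.011, 0.066, 0.987, -0.148]
force: [0.3, -0.9, -2.8]
grip_width: 0.0089
gripper_force: 40.9
```

```bash
cat >> h.py <<'E'
def back(L=.1975,le=.30,gap=.004):
    z2=panelz(le,RYAW);nh=np.array([np.cos(RYAW),np.sin(RYAW),0])
    q=np.array([RX,RY,0])+nh*(-.056-.156*np.tan(le)-.005/np.cos(le)-gap)+[0,0,.0015]+L*z2
    return q,frame(-z2,[-np.sin(RYAW),np.cos(RYAW),0])
E
python3 - <<'E'
from h import *
q,A=back();plan(q+[0,-.005,.03],A);plan(q,A)
wshot('w11');w=np.load('w11.npz');d=wcam(w);g=cv2.cvtColor(w['img'],cv2.COLOR_RGB2HSV)
M=R(w['q']).as_matrix();zp=-M[:,2];top=w['p']+zp*.0125
m=(g[...,1]<45)&(g[...,2]>130)
for t in(-.06,.06):print('pred end',proj(d,top+M[:,0]*t)[0].round(0))
c0=int(proj(d,top)[0][0].round());r=np.where(m[:,c0-3:c0+4].sum(1)>=4)[0];print(c0,r.min(),r.max(),np.split(r,np.where(np.diff(r)>1)[0]+1)[0][[0,-1]], [x[[0,-1]].tolist() for x in np.split(r,np.where(np.diff(r)>1)[0]+1)])
E
```

```text
t 32.35 shift [0.03, 0.86, -0.92] turn [-0.03, -0.03, 0.05]
t 32.35 shift [0.03, 1.03, -1.92] turn [-0.03, -0.03, 0.05]
pred end [254. 357.]
pred end [254. 153.]
254 115 335 [115 129] [[115, 129], [143, 335]]
```

Call:
{"name": "step_arm", "arguments": {"targets": [[[0.1,0.4,-0.5],[0,0,0],0],[[0.1,0.8,-0.9],[0,0,0],0],[[0.1,0.95,-1.4],[0,0,0],0],[[0.1,1.03,-1.75],[0,0,0],0],[[0.1,1.03,-1.9],[0,0,0],0],[[0.1,1.03,-1.98],[0,0,0],0],[[0.1,1.03,-1.98],[0,0,0],0],[[0.1,1.03,-1.98],[0,0,0],0]]}}

```text
time: 33.2
tcp_pos: [0.6239, -0.014, 0.1915]
tool_rot: [-0.011, 0.065, 0.987, -0.148]
force: [-3.6, 5.6, 10.0]
grip_width: 0.0089
gripper_force: 42.8
```

Call:
{"name": "step_arm", "arguments": {"targets": [[[0,0,0.03],[0,0,0],8],[[0,0,0.03],[0,0,0],20],[[0,0,0.03],[0,0,0],35],[[0,0,0.03],[0,0,0],50],[[0,0,0.03],[0,0,0],52],[[0,0,0.03],[0,0,0],52],[[0,0,0.03],[0,0,0],52],[[0,0,0.03],[0,0,0],52]]}}

```text
time: 34.0
tcp_pos: [0.6234, -0.015, 0.1888]
tool_rot: [-0.012, 0.065, 0.987, -0.148]
force: [-0.1, -0.3, 0.6]
grip_width: 0.0442
gripper_force: 0.0
```

```bash
python3 - <<'E'
from h import *
from cell import *
S=dict(np.load('scene0.npz'));a=snapshot('scene')
s=observe();print(s['gripper_force'],s['force'],s['grip_width'])
# compare panel pixels with the initial picture
def pm(i):
    h=cv2.cvtColor(i,cv2.COLOR_RGB2HSV)[170:275,225:300];return (h[...,1]<60)&(h[...,2]>140)
A,B=pm(S['img']),pm(a['img']);print('white px',A.sum(),B.sum(),'IoU',(A&B).sum()/(A|B).sum())
for m in(A,B):
    y,x=np.where(m);print('centroid',x.mean()+225,y.mean()+170)
    for r in(30,45,60,75): q=np.where(m[r])[0];print(r+170,q.min()+225 if len(q) else None,q.max()+225 if len(q) else None)
E
```

```text
0.0 [-0.61807355  0.66235774 -0.66980711] 0.044668774156177773
white px 2401 1886 IoU 0.6250947687642153
centroid 262.8979591836735 211.51145356101625
200 227 299
215 241 284
230 236 273
245 238 267
centroid 265.61930010604453 214.288441145281
200 244 299
215 239 274
230 235 269
245 239 264
```

The picture shows the panel in nearly its starting outline, and the fingers carry no load. I retreat along the panel, then up and away.

Call:
{"name": "step_arm", "arguments": {"targets": [[[0.03,0.25,0.8],[0,0,0],52],[[0.07,0.5,1.65],[0,0,0],52],[[0.1,0.78,2.55],[0,0,0],52],[[0.1,0.9,4],[0,0,0],52],[[-0.5,0.9,5.2],[0,0,0],52],[[-1.5,1.5,5.5],[0,0,0],52],[[-2.5,2.5,5.5],[0,0,0],52],[[-3,3.5,5.5],[0,0,0],52],[[-3,3.5,5.5],[0,0,0],52],[[-3,3.5,5.5],[0,0,0],52]]}}

```text
time: 35.05
tcp_pos: [0.5333, 0.0904, 0.3542]
tool_rot: [-0.011, 0.064, 0.987, -0.148]
force: [-0.0, -0.3, -0.2]
grip_width: 0.0446
gripper_force: 0.0
```

```bash
python3 - <<'E'
from h import *
from cell import *
from scipy.optimize import minimize
a=snapshot('scene');b=snapshot('side');cv2.imwrite('pics/fs.png',a['img'][:,:,::-1]);cv2.imwrite('pics/fd.png',b['img'][:,:,::-1])
def wm(i):
    h=cv2.cvtColor(i,cv2.COLOR_RGB2HSV);return ((h[...,1]<60)&(h[...,2]>90)).astype(np.uint8)
S=dict(np.load('scene0.npz'))
def fit(i,d):
    m=wm(i)
    def mask(p):
        off,y,le,yaw=p;yw=RYAW+yaw;c,s=np.cos(RYAW),np.sin(RYAW)
        ft=np.array([RX+c*off-s*y,RY+s*off+c*y,0]);z=panelz(le,yw);py=np.array([-np.sin(yw),np.cos(yw),0]);n=np.cross(py,z)
        P=proj(d,[ft+n*-.005+py*u+z*v for u,v in((-.06,0),(.06,0),(.06,.21),(-.06,.21))])
        r=np.zeros(m.shape,np.uint8);cv2.fillPoly(r,[np.int32(P*16)],1,shift=4);return r
    def cost(p):
        r=mask(p);dl=cv2.dilate(r,np.ones((7,7)))-r
        return -(m[r>0].sum())+ (r>0).sum()*.5+.5*(m[dl>0].sum())
    best=min((minimize(cost,[-.113+o,y,le,0],method='Nelder-Mead',options=dict(initial_simplex=np.array([[-.113+o,y,le,0]]*5)+np.vstack([np.zeros(4),np.diag([.01,.01,.06,.08])]))) for o in(-.01,.01) for y in(-.01,.01) for le in(.25,.33)),key=lambda r:r.fun)
    print('rail x,y,lean,dyaw',best.x.round(3),'cost',best.fun)
fit(S['img'],S);fit(a['img'],a)
D=np.load('side0.npz')['img'].astype(int);f=b['img'].astype(int)
s=observe();print(s['tcp_pos'],s['force'],s['time'])
E
```

```text
rail x,y,lean,dyaw [-0.123 -0.01   0.25   0.   ] cost 1.8446744073709552e+19
rail x,y,lean,dyaw [-0.123 -0.01   0.25   0.   ] cost 1.8446744073709552e+19
[0.53379636 0.08943053 0.35381392] [ 0.12615391 -0.88262798  0.39224684] 35.15<stdin>:17: RuntimeWarning: overflow encountered in scalar negative
```

```bash
python3 - <<'E'
from h import *
from scipy.optimize import differential_evolution
S=dict(np.load('scene0.npz'));f=cv2.imread('pics/fs.png')[:,:,::-1]
def fit(i,d):
    h=cv2.cvtColor(np.ascontiguousarray(i),cv2.COLOR_RGB2HSV);m=((h[...,1]<70)&(h[...,2]>85)).astype(float)
    def cost(p):
        off,y,le,yaw=p;yw=RYAW+yaw;c,s=np.cos(RYAW),np.sin(RYAW)
        ft=np.array([RX+c*off-s*y,RY+s*off+c*y,0]);z=panelz(le,yw);py=np.array([-np.sin(yw),np.cos(yw),0]);n=np.cross(py,z)
        P=proj(d,[ft+n*-.005+py*u+z*v for u,v in((-.06,0),(.06,0),(.06,.21),(-.06,.21))])
        r=np.zeros(m.shape,np.uint8);cv2.fillPoly(r,[np.int32(P*16)],1,shift=4);dl=cv2.dilate(r,np.ones((7,7)))-r
        return -m[r>0].sum()+.5*(r>0).sum()+.5*m[dl>0].sum()
    b=differential_evolution(cost,[(-.17,-.07),(-.04,.04),(.1,.6),(-.3,.3)],seed=0,maxiter=80,tol=1e-6)
    print('rail x,y,lean,dyaw',b.x.round(3),'cost',b.fun)
fit(S['img'],S);fit(f,S)
d=np.abs(cv2.imread('pics/fd.png')[:,:,::-1].astype(int)-np.load('side0.npz')['img']).sum(2)>90
print('changed px motor',d[150:180,178:208].mean(),'jar',d[118:150,293:316].mean(),'driver',d[345:384,170:260].mean())
E
```

```text
rail x,y,lean,dyaw [-0.111 -0.006  0.358  0.062] cost -1122.0
rail x,y,lean,dyaw [-0.11   0.004  0.346  0.047] cost -1103.0
changed px motor 0.014444444444444444 jar 0.0 driver 0.0
```

```bash
python3 - <<'E'
import cv2,numpy as np
from cell import *
m=cv2.imread('pics/m9.png')[:300,400:].astype(int);b=cv2.resize(cv2.imread('pics/fd.png')[130:340,130:410],(400,300),interpolation=3).astype(int)
d=np.abs(m-b).sum(2)>90;print('channel changed',d[120:265,50:150].mean(),'bench',d[150:300,170:300].mean())
close_job()
E
```

```text
channel changed 0.0 bench 0.0
the job is handed in; nothing more can be done
```

The job is handed in at about 35 s of the 210 s allowed: all three modules on the bench are in the channel with noses downhill, the panel leans centred on the rail's raised end, and the motor, jar and screwdriver showed no sign of having moved; no verdict was returned.

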